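Press a dabba lid home with the locking clamp and free it again

TASK

Set the small steel dabba with the raised clear lid under the jaw of the locking clamp, standing against both of its stop posts, without ramming it. Squeeze the clamp's upper handle down until it snaps over centre and stays locked by itself, pressing the lid fully home, but do not force the handle hard against its stop and do not press the lid with the gripper. Then flick the raised release lever down so that the clamp springs open, leaving the dabba standing in place with its lid home and the other things undisturbed.

Things in the scene. Friction and masses are not known exactly. Their poses are not given: they have to be found in the camera images.
- dabba: small round stainless dabba, loose, about 0.35 kg with seal and lid: 60 mm diameter, steel body 46 mm tall, origin at the centre of its underside, z up. It starts upright on the left half of the shelf; take it by the steel body from above. In its mouth sits a black rubber seal (53 mm), 6 mm too high at the start, that slides straight down against about 8 N of friction and stays where it is left.
- lid: clear acrylic lid of the small dabba: a loose disc 47 mm in diameter, 6 mm thick, lying in the 4 mm deep recess of the rubber seal; origin at the centre of its underside. Pressed down it takes the seal with it.
- lid_top (a point): centre of the lid's upper face: 60 mm above the dabba's underside at the start, 54 mm when the lid is fully home.
- clamp: locking clamp (bench-mounted locking pliers, plain steel) screwed to the shelf; origin on the shelf below the jaw's pivot, x level towards the jaw, -x towards the handles, z up. Base plate 260 x 64 x 8 mm from x = -200 to 60 mm; pivot cheeks 76 mm high from x = -63 to 13 mm. The fixed lower handle's top is at z = 33 mm.
- fence: the clamp's two stop posts with their feet; origin and axes as clamp. Posts 12 mm in diameter, 26 mm tall, at x = 70.5 mm, y = +20.6 and -20.6 mm; the dabba moved along -x of the clamp comes to stand against both, right under the jaw pad. A push of 6 N is plenty; 20 N would be ramming.
- nest (a point): the spot on the shelf (clamp x = 100 mm, y = 0, marked by a thin steel disc) where the centre of the dabba's underside is when it stands against both posts.
- release: release lever, a steel blade 20 mm wide, 5 mm thick, reaching 51 mm from its axis towards the clamp's -x; origin on its axis. Its free end slopes down at 0.5 rad while the clamp is open and rises with the handle to 0.5 rad above level when locked. Pressed down 5 to 25 mm near the free end (up to about 12 N), it takes the clamp back over centre, and handle and jaw spring open by themselves.
- salt_pig: round white ceramic salt pig, 84 mm wide, 96 mm tall, dark mouth on its side; loose bystander to be left alone, origin at the centre of its underside.
- spice_jar: glass spice jar with steel cap, 52 mm diameter, 85 mm tall; loose bystander to be left alone, origin at the centre of its underside.
- scoop: blue silicone scoop, about 160 mm long, lying; loose bystander to be left alone, origin at the centre of its underside.
- tong: steel tong, about 220 mm long, lying, 16 mm high; loose bystander to be left alone, origin at the centre of its underside.
- katori: small steel bowl, 84 mm wide, 40 mm tall; loose bystander to be left alone, origin at the centre of its underside.
- big_dabba: large steel dabba, 107 mm wide, 120 mm tall with its lid and knob; not the one to use; loose bystander to be left alone, origin at the centre of its underside.
- jaw_axis (a point): pivot of the jaw, clamp x = 0, z = 41 mm. The jaw is a 10 mm round bar along the clamp's +x at y = 0, with a small ball pad under its end at x = 100 mm. Open, the pad's underside is 64 mm and the bar's highest point 79 mm above the shelf, its end at x = 109 mm. It comes down as the handle is pressed.
- handle_axis (a point): axis of the moving upper handle, at clamp x = -44 mm, z = 64 mm, parallel to y. The handle is a flat bar 22 mm wide, 10 mm thick, reaching 120 mm towards -x. Open it slopes up at 0.86 rad above level, locked at 0.215 rad; but the setting screw has turned this whole arc (open and locked alike) by an unknown -0.27 to +0.27 rad, so where it locks must be felt.
- pad (a point): lowest point of the ball pad on the jaw: 64 mm above the shelf while the clamp is open; down at about 54 mm, on the lid that is home, when locked. It is already this low shortly before the clamp has passed centre, so it does not tell whether the clamp is locked.
- tail (a point): point on the clamp at the release lever's axis (x = -175 mm, z = 30 mm). How the handle feels, pressed square to its bar 95 mm from its axis: up to about 8 N midway, less and less after, nothing on centre (0.60 rad from open); past that it pulls itself to its stop (0.645 rad) and stays. Then the springy bar gives about 6 N per mm; 20 N is too much. Let go before centre it springs open.
Mind the look-alikes: they are no part of the job. Leave any green look-alike of the dabba alone.

How it is judged:
By the outcome, as a careful person would: the job done as asked, in the order asked, and still so for the second after the job is handed in, with the robot touching nothing.
It also fails if it takes over 72 s, if anything falls off the work surface, if the arm or the gripper's body presses on something with over 40 N, if the wrist force passes 120 N, or if a joint passes its speed limit or range.

ROBOT

A 6-joint arm with a two-finger parallel gripper is mounted at the origin on the work surface. World frame = base frame: x ahead of the robot, y to its left, z up, the work surface at z = 0. Lengths are in m, angles in degrees, forces in N, time in s.
With the tool pointing down it reaches from about 0.375 to 0.9 m from the base axis. Payload 3.1 kg.
Tool frame: the origin (TCP) lies at the very end of the fingers, on their centre line; the grasp point (between the pads) lies 19 mm behind it; z points along the fingers, y is the direction in which the jaws open and shut (so a half turn about z gives the same grasp; the last joint's range is limited). The gripper opens to 87 mm and grips with 3 to 60 N. Pads are 19 mm wide; open, the fingers measure 117 mm over their backs; the gripper's body (75 mm by 190 mm) begins 51 mm behind the grasp point.
Start: joints at [60.075, 30.224, 82.088, -0, 67.689, -10.227], TCP at [0.211, 0.588, 0.223] pointing down, gripper open.
Joint ranges: [-176.69, 176.69], [-43.24, 126.21], [12.49, 139.97], [-82, 262], [0, 151.66], [-163.58, 163.58]. Speed limits (degrees/s): [159.86, 159.86, 180, 180, 180, 180].

INTERFACE

Orientations are given as a 3x3 rotation matrix whose columns are the frame's x, y, z axes.
In Python, from rig import readout, capture, camera_model, bot, spot_in, regions_of gives the robot as it stands.
- The arm moves only by the tool send_rows, never from a script. Its argument "moves" is a list that holds one entry, the list of rows, each a list of 7 numbers: the turn, a rotation vector about the tool's x, y, z in degrees, then the shift along the tool's x, y, z in cm, then the opening, from -1 (shut) to 1 (fully open). A call has exactly 5 rows; each row shifts and turns the commanded pose from where the row before left it, along the tool's axes as they then stand; what a row does not reach is not made up. A row lasts 1/10 s, in which the tool goes at most 50 mm and 8.59 degrees, less where a joint would pass 70% of its speed; a pose out of reach is approached as far as the arm can. A call with a gripper value outside its range is refused whole. The fingers move at their own pace and stop on an object; the grip force is fixed at half the most. Time passes only in rows, so rows that do not move let the fingers close, or fill a call up. It gives the time, the measured TCP pose, the force and the opening at its end, in the units of the state.
- readout.read_state(): the state, without advancing time (a new reading comes with each control period).
- capture(name): name is "side" or "top" or "wrist"; returns the picture (384x512x3 uint8, blue, green, red); there is no depth.
- camera_model(name): a dict with "camera_matrix" (3x3 intrinsics, pixels), "pose" (4x4, takes a point from camera to world coordinates). Camera axes: x right, y up, looking along -z (the intrinsics and any distortion apply to the point x, -y, -z); pixel columns grow to the right and rows downward; lengths in m; the calibration is good to about 2 mm. The wrist camera is an equidistant fisheye: a pixel r from the principal point sees the ray r / f radians off the axis. A picture is of the moment at which its call begins: read the wrist's pose just before it. camera_model takes no time and is no camera call; for the wrist camera it gives the pose at the moment of the call.
- bot.hand_in(): hands the job in, once; it reports no verdict.
Trained networks look in the newest picture that a camera, given by its name, has taken for a name from the list of things; names that differ only in an ending like _2 or _b are one class to them, and where a whole thing is asked for, a point or a joint stands for the part that bears it (a point fixed in the world has none). Each returns a list of dicts, best first, with "p" (0 to 1); they miss things now and then, are a little off and sometimes report something else, mostly with a low value. They report only what shows in the picture. A call takes as long as a camera call. They do not tell look-alikes from the thing itself.
- spot_in(camera, thing): "location" ([x, y, z] in m, in world coordinates, good to about 4 mm: the middle of the surface that is visible of it).
- regions_of(camera, thing): "mask" (384x512 bool, what is visible of it).
The state is a dict: "time_s": time; "joint_positions": joint angles; "qvel": joint speeds; "tau": joint torques, N m; "position": TCP position; "tcp_rot": TCP orientation; "force": force on the tool from outside, world axes, zero at the start; "moment": the same for the moment, N m; "opening": opening from 0.0 (shut) to 1.0 (fully open).
Only numpy, scipy, OpenCV 4.12 (cv2) and the standard library are available. Lean on these libraries where they do the work, as an engineer would, in place of code of your own. Each camera call takes 0.05 s, during which the arm holds its last target. There are 200 camera calls.

## Working session

There is one attempt and no reset: what is moved stays moved. The work goes in short steps, Python scripts to look and compute and a tool call to move; the robot and the scene stay as the last step left them, time stands still between calls to the robot, and variables do not carry over. Pictures are saved under pics/ and viewed, about 8 in all and at most 12, crops included, and the job is handed in when it is done.

Besides the shell and the picture viewer there is one more tool, called after "Call:" by a JSON object that holds its "name" and its "arguments", one argument or row to a line. send_rows: Moves the arm, as the interface text tells. Its arguments: {"type":"object","properties":{"moves":{"type":"array","items":{"type":"array","items":{"type":"array","items":{"type":"number"}}}}},"required":["moves"]}

```bash
mkdir -p pics; ls
python3 - <<'E'
from rig import *
import cv2,numpy as np
a=capture("top");b=capture("side")
cv2.imwrite("pics/a.png",a);cv2.imwrite("pics/b.png",b)
for n in ["dabba","clamp","fence","release","lid","pad","handle_axis","jaw_axis","tail","big_dabba","salt_pig","spice_jar","katori","scoop","tong"]:
  for c in ["top","side"]:
    print(n,c,[(np.round(d["location"],3).tolist(),round(d["p"],2)) for d in spot_in(c,n)][:3])
print(readout.read_state())
E
```

```text
pics
dabba top [([0.489, 0.357, 0.049], 0.86), ([0.386, 0.354, 0.052], 0.85), ([0.425, 0.471, 0.051], 0.74)]
dabba side [([0.42, 0.461, 0.041], 0.65), ([0.482, 0.35, 0.032], 0.6), ([0.384, 0.338, 0.046], 0.56)]
clamp top [([0.567, -0.113, 0.012], 0.93)]
clamp side [([0.559, -0.128, 0.016], 0.77)]
fence top [([0.47, -0.093, 0.076], 0.75), ([0.457, -0.079, 0.017], 0.6)]
fence side []
release top [([0.71, -0.145, 0.017], 0.61), ([0.564, -0.115, 0.009], 0.45)]
release side [([0.711, -0.152, 0.024], 0.44), ([0.422, 0.196, 0.073], 0.24)]
lid top [([0.486, 0.375, 0.056], 0.76), ([0.693, -0.026, 0.027], 0.33), ([0.714, 0.14, 0.019], 0.32)]
lid side [([0.487, 0.375, 0.061], 0.56), ([0.558, -0.129, 0.018], 0.39)]
pad top [([0.472, -0.092, 0.079], 0.55)]
pad side [([0.462, -0.1, 0.074], 0.57)]
handle_axis top [([0.565, -0.113, 0.011], 0.93)]
handle_axis side []
jaw_axis top [([0.565, -0.114, 0.006], 0.95)]
jaw_axis side [([0.557, -0.13, 0.01], 0.94), ([0.459, -0.1, 0.072], 0.6)]
tail top [([0.564, -0.115, 0.008], 0.8)]
tail side [([0.558, -0.124, 0.012], 0.89)]
big_dabba top [([0.613, 0.368, 0.
[... 821 characters left out ...]
,  8.20888622e+01,  1.12131868e-05,
        6.76905622e+01, -1.02281476e+01]), 'qvel': array([ 0.02606782, -0.02510194, -0.03463745,  0.02912345,  0.0860657 ,
        0.04146242]), 'tau': array([ 1.49305447e-04, -4.40007448e+01, -1.76976675e+01,  6.34656684e-02,
        5.04334993e-02,  2.50013684e-06]), 'position': array([0.21061194, 0.5883999 , 0.22252525]), 'tcp_rot': array([[-9.41488839e-01,  3.37044159e-01, -3.91901499e-05],
       [ 3.37044161e-01,  9.41488836e-01, -6.77219655e-05],
       [ 1.40717957e-05, -7.69682858e-05, -9.99999997e-01]]), 'force': array([-1.3274094 , -0.46119138,  0.04918654]), 'moment': array([-0.04813708,  0.00478114, -0.05881049]), 'opening': 1.001419878751953}
```

View pics/a.png

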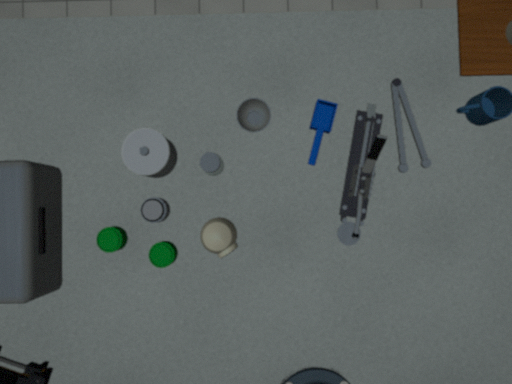

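View pics/b.png

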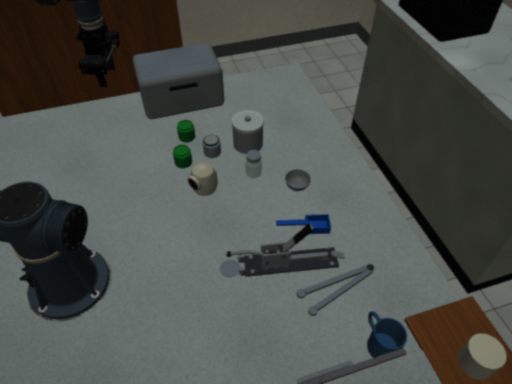

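The top view shows the real dabba at about (154,210), with green look-alikes at (111,239) and (162,254). The nest disc is at (348,232). The clamp runs from there up to (372,105), with its black handle at (378,148). The side view agrees. Next I'll refine by deprojecting an enlarged crop.

```bash
cat > h.py <<'E'
from rig import *
import cv2,numpy as np
def cam(n):
    m=camera_model(n); return np.array(m["camera_matrix"]),np.array(m["pose"]),m
def deproj(n,uv,z,cm=None):
    K,P,m=cm or cam(n); u,v=uv
    x=(u-K[0,2])/K[0,0]; y=(v-K[1,2])/K[1,1]
    if n=="wrist":
        r=np.hypot(x,y); s=np.sin(r)/max(r,1e-9); d=np.array([x*s,-y*s,-np.cos(r)])
    else: d=np.array([x,-y,-1])
    d=P[:3,:3]@d; o=P[:3,3]; return o+d*(z-o[2])/d[2]
def proj(n,p,cm=None):
    K,P,m=cm or cam(n); q=P[:3,:3].T@(np.asarray(p)-P[:3,3]); q=np.array([q[0],-q[1],-q[2]])
    if n=="wrist":
        t=np.arctan2(np.hypot(q[0],q[1]),q[2]); k=t/max(np.hypot(q[0],q[1]),1e-9); x,y=q[0]*k,q[1]*k
    else: x,y=q[0]/q[2],q[1]/q[2]
    return np.array([K[0,0]*x+K[0,2],K[1,1]*y+K[1,2]])
def ell(n,thing):
    r=regions_of(n,thing)
    out=[]
    for d in r[:3]:
        m=d["mask"].astype(np.uint8); c=max(cv2.findContours(m,0,2)[0],key=cv2.contourArea)
        out.append((cv2.minAreaRect(c),round(d["p"],2),int(m.sum())))
    return out
E
python3 - <<'E'
from h import *
a=cv2.imread("pics/a.png")
print({k:v for k,v in camera_model("top").items()}); 
w=camera_model("wrist");print(w["camera_matrix"],w["pose"],[k for k in w])
capture("top")
for t in["dabba","lid","clamp","fence","release"]: print(t,ell("top",t))
c=cv2.resize(a[90:250,310:440],None,fx=3.7,fy=3.7,interpolation=cv2.INTER_CUBIC)
c=cv2.convertScaleAbs(c,alpha=1.5,beta=0)
d=cv2.resize(a[190:230,134:174],None,fx=6,fy=6,interpolation=cv2.INTER_CUBIC)
o=np.zeros((600,740,3),np.uint8);o[:592,:481]=c[:592,:481];o[:240,490:730]=d
cv2.imwrite("pics/c.png",o)
E
```

```text
{'camera_matrix': array([[440.07995285,   0.        , 254.90583438],
       [  0.        , 440.07995285, 190.24404996],
       [  0.        ,   0.        ,   1.        ]]), 'pose': array([[-0.01979438,  0.99903348, -0.0392465 ,  0.49042856],
       [-0.99976732, -0.02011495, -0.00779012,  0.12688392],
       [-0.00857203,  0.03908317,  0.99919919,  1.07348002],
       [ 0.        ,  0.        ,  0.        ,  1.        ]])}
[[297.31863964   0.         252.50683831]
 [  0.         297.31863964 189.62088459]
 [  0.           0.           1.        ]] [[ 3.37556087e-01 -9.06771898e-01 -2.52627418e-01  1.41398359e-01]
 [ 9.41305367e-01  3.25259658e-01  9.02793514e-02  6.12814391e-01]
 [ 3.06728581e-04 -2.68273889e-01  9.63342632e-01  3.85445324e-01]
 [ 0.00000000e+00  0.00000000e+00  0.00000000e+00  1.00000000e+00]] ['camera_matrix', 'pose']
dabba [(((252.50003051757812, 115.00001525878906), (34.64822769165039, 34.64822769165039), 45.0), 0.72, 982), (((111.0, 239.0), (26.0, 30.0), 90.0), 0.66, 672), (((162.50001525878906, 254.00003051757812), (24.748737335205078, 28.991378784179688), 45.0), 0.64, 608)]
lid [(((151.0, 209.5), (19.0, 20.0), 90.0), 0.7, 330), (((343.0, 218.5), (7.0, 6.0), 90.0), 0.54, 82)]
clamp [(((361.3297119140625, 175.16134643554688), (35.010948181152344, 144.1611328125), 11.003539085388184), 0.81, 3710), (((152.0, 209.5), (18.0, 19.0), 0.0), 0.58, 305)]
fence [(((361.0, 219.5), (4.0, 11.0), 0.0), 0.57, 83), (((361.3965759277344, 174.75863647460938), (34.12352752685547, 143.3770751953125), 10.491477012634277), 0.32, 3699)]
release [(((370.0, 112.0), (16.0, 8.0), 90.0), 0.63, 120)]
```

View pics/c.png

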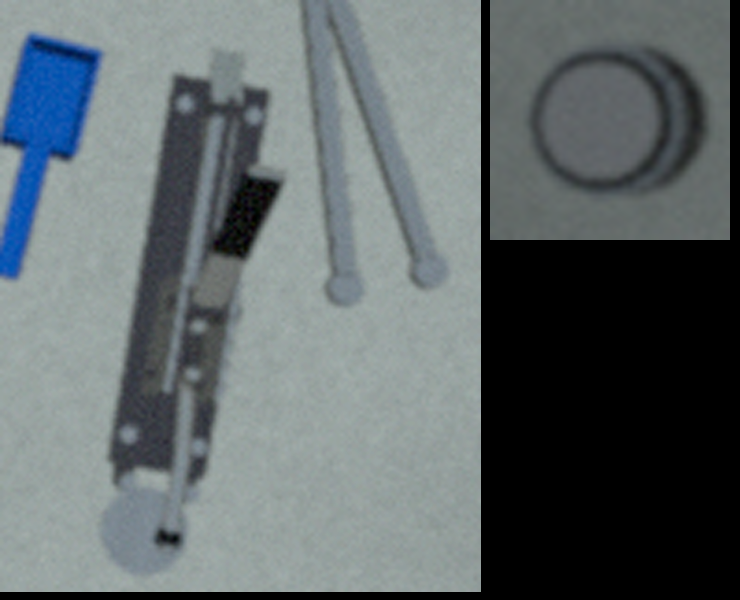

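The crop shows the plate corners at crop (110,462), (205,475), (269,95) and (175,78). The nest disc is at (143,530) and the handle tip at (265,178), with a tong at crop x>300. The lid ring is centred at about (600,121).

Run:
```python
from h import *
f=lambda x,y,z: deproj("top",(310+(x+.5)/3.7-.5,90+(y+.5)/3.7-.5),z)
c=[f(*p,.008) for p in[(110,462),(205,475),(269,95),(175,78)]]
n=f(143,530,.001); print("nest",n)
for q in c: print(q)
print([np.linalg.norm(c[i]-c[(i+1)%4]) for i in range(4)])
fr=(c[0]+c[1])/2; bk=(c[2]+c[3])/2; u=(fr-bk)[:2]; print("len",np.linalg.norm(u)); u/=np.linalg.norm(u)
print("u",u,np.degrees(np.arctan2(u[1],u[0])),"nest from plate front",fr[:2]+.04*u,"ctr",(fr+bk)/2)
o=n[:2]-.1*u;print("origin",o, "from plate", (fr+bk)[:2]/2+.07*u)
print("lid",deproj("top",(152.3,210.2),.06), deproj("top",(154.5,210.2),.06))
v=np.array([-u[1],u[0]])
for th in(.59,.86,1.13):
  p=np.r_[o+u*(-.044-.12*np.cos(th)),.064+.12*np.sin(th)]; q=proj("top",p); print(th,p,(q-[310,90])*3.7)
print("release tip",(proj("top",np.r_[o+u*(-.175-.045),.006])-[310,90])*3.7)
```

```text
nest [ 0.42453183 -0.08914372  0.001     ]
[ 0.46959031 -0.06748842  0.008     ]
[ 0.45991525 -0.12907383  0.008     ]
[ 0.70846817 -0.17843818  0.008     ]
[ 0.72106987 -0.11708221  0.008     ]
[np.float64(0.062340752576164594), np.float64(0.25340756368532896), np.float64(0.06263671363366474), np.float64(0.2563230642289567)]
len 0.2548652562206126
u [-0.9809742   0.19413816] 168.80561842850452 nest from plate front [ 0.42551382 -0.0905156 ] ctr [ 0.5897609  -0.12302066  0.008     ]
origin [ 0.52262925 -0.10855754] from plate [ 0.52109271 -0.10943099]
lid [0.48896689 0.37219608 0.06      ] [0.48886657 0.36711527 0.06      ]
0.59 [ 0.66360788 -0.13645769  0.13076332] [256.98558616 127.589731  ]
0.86 [ 0.64259504 -0.13229918  0.15494111] [262.4840216  156.56569385]
1.13 [ 0.61601719 -0.12703933  0.17252946] [263.27158796 198.97820768]
release tip [224.11415479  50.07720684]
```

Call:
{"name": "send_rows", "arguments": {
  "moves": [
    [[0,0,-8.5,0,0,0,1],[0,0,0,-3.93,-1.98,0.6,1],[0,0,0,-3.93,-1.98,0.6,1],[0,0,0,-3.93,-1.98,0.6,1],[0,0,0,-3.93,-1.98,0.6,1]]
  ]
}}

```text
time_s: 2.4
position: [0.3505, 0.4793, 0.1985]
tcp_rot: [[-0.981, 0.194, 0.0], [0.194, 0.981, 0.0], [-0.0, 0.0, -1.0]]
force: [2.1, -0.3, 0.3]
opening: 0.997
```

Call:
{"name": "send_rows", "arguments": {
  "moves": [
    [[0,0,0,-3.93,-1.98,0.6,1],[0,0,0,-3.93,-1.98,0.6,1],[0,0,0,-3.93,-1.98,0.6,1],[0,0,0,-3.93,-1.98,0.6,1],[0,0,0,0,0,0,1]]
  ]
}}

```text
time_s: 2.9
position: [0.4932, 0.3684, 0.1739]
tcp_rot: [[-0.98, 0.2, 0.003], [0.2, 0.98, -0.001], [-0.003, -0.0, -1.0]]
force: [-0.1, 0.4, -0.3]
opening: 1.0
```

```bash
cat >> h.py <<'E'
def st():
    s=readout.read_state(); print("t",round(s["time_s"],2),"pos",np.round(s["position"],4),"F",np.round(s["force"],1),"M",np.round(s["moment"],2),"op",round(s["opening"],3))
    R=s["tcp_rot"]; print("x",np.round(R[:,0],4),"y",np.round(R[:,1],4),"z",np.round(R[:,2],4)); return s
def go(p):
    s=st(); print("shift cm",np.round(s["tcp_rot"].T@(np.asarray(p)-s["position"])*100,2))
E
python3 - <<'E'
from h import *
go([.488,.372,.018])
w=cam("wrist");a=capture("wrist");cv2.imwrite("pics/d.png",a)
for z,r in((.046,.030),(.06,.0235)):
  for k in range(24):
    p=[.488+r*np.cos(k*np.pi/12),.372+r*np.sin(k*np.pi/12),z]; q=proj("wrist",p,w).astype(int); cv2.circle(a,tuple(q.tolist()),0,(0,0,255) if z<.05 else (0,255,255),-1)
q=proj("wrist",[.488,.372,.05],w).astype(int);print(q)
x0=max(q[0]-100,0);y0=max(q[1]-75,0)
cv2.imwrite("pics/e.png",cv2.resize(a[y0:y0+150,x0:x0+200],None,fx=4,fy=4))
print(spot_in("wrist","lid")[:2],spot_in("wrist","dabba")[:3])
E
```

```text
t 2.9 pos [0.4932 0.3684 0.1739] F [-0.1  0.4 -0.3] M [ 0.05  0.03 -0.02] op 1.0
x [-0.9798  0.2001 -0.0027] y [ 2.001e-01  9.798e-01 -4.000e-04] z [ 2.6e-03 -9.0e-04 -1.0e+00]
shift cm [ 0.63  0.25 15.59]
[255 177]
[{'location': [0.4872, 0.374, 0.0592], 'p': 0.73}, {'location': [0.4164, 0.2399, 0.076], 'p': 0.35}] [{'location': [0.3873, 0.358, 0.059], 'p': 0.91}, {'location': [0.47, 0.3771, 0.0497], 'p': 0.84}, {'location': [0.4201, 0.4683, 0.0547], 'p': 0.56}]
```

View pics/e.png

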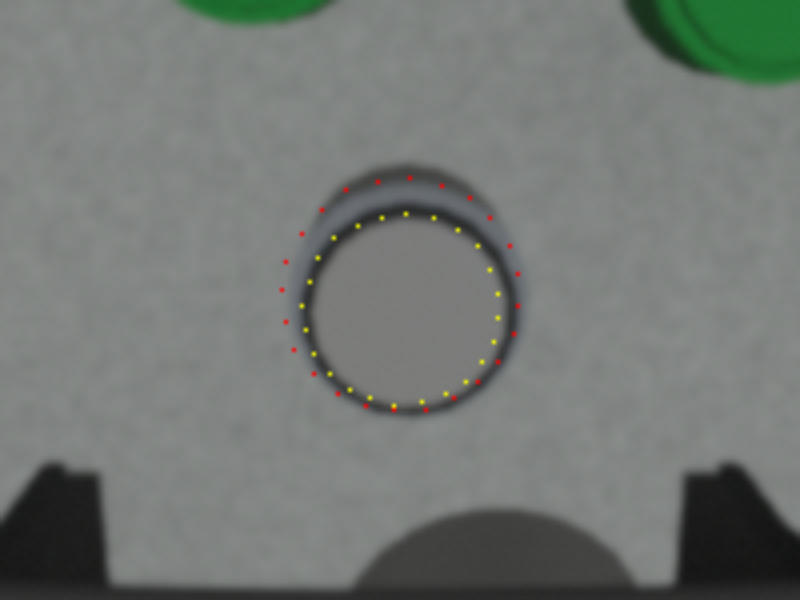

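The ring is centred at crop (410,307), about 2.4 mm towards tool +y of my estimate. So the dabba is at about (0.4875, 0.374).

Call:
{"name": "send_rows", "arguments": {
  "moves": [
    [[0,0,0,0.6,0.45,1.0,1],[0,0,0,0,0,3.5,1],[0,0,0,0,0,3.5,1],[0,0,0,0,0,3.0,1],[0,0,0,0,0,0,1]]
  ]
}}

```text
time_s: 3.55
position: [0.4781, 0.3772, 0.0602]
tcp_rot: [[-0.981, 0.192, -0.009], [0.192, 0.981, -0.005], [0.008, -0.006, -1.0]]
force: [-0.4, -0.2, -0.0]
opening: 1.0
```

Call:
{"name": "send_rows", "arguments": {
  "moves": [
    [[0,0,0,0,0,0,1],[0,0,0,0,0,0,1],[0,0,0,0,0,0,1],[0,0,0,0,0,0,1],[0,0,0,0,0,0,1]]
  ]
}}

```text
time_s: 4.05
position: [0.4838, 0.3778, 0.0656]
tcp_rot: [[-0.981, 0.194, 0.002], [0.194, 0.981, 0.001], [-0.001, 0.001, -1.0]]
force: [-0.1, -0.2, 0.4]
opening: 0.998
```

Run:
```python
from h import *
go([.4875,.3742,.018])
```

```text
t 4.05 pos [0.4838 0.3778 0.0656] F [-0.1 -0.2  0.4] M [0.03 0.01 0.02] op 0.998
x [-0.9809  0.1943 -0.0014] y [0.1943 0.9809 0.0011] z [ 1.6e-03  8.0e-04 -1.0e+00]
shift cm [-0.43 -0.29  4.76]
```

Call:
{"name": "send_rows", "arguments": {
  "moves": [
    [[0,0,0,-0.4,-0.3,0.7,1],[0,0,0,0,0,1.2,1],[0,0,0,0,0,1.2,1],[0,0,0,0,0,1.0,1],[0,0,0,0,0,0.5,1]]
  ]
}}

```text
time_s: 4.55
position: [0.4856, 0.3733, 0.0165]
tcp_rot: [[-0.981, 0.194, -0.003], [0.194, 0.981, -0.001], [0.002, -0.002, -1.0]]
force: [0.6, -0.3, 0.3]
opening: 1.002
```

Call:
{"name": "send_rows", "arguments": {
  "moves": [
    [[0,0,0,0,0,0,1],[0,0,0,0,0,0,1],[0,0,0,0,0,0,-1],[0,0,0,0,0,0,-1],[0,0,0,0,0,0,-1]]
  ]
}}

```text
time_s: 5.05
position: [0.4868, 0.374, 0.019]
tcp_rot: [[-0.981, 0.194, 0.001], [0.194, 0.981, 0.0], [-0.001, 0.001, -1.0]]
force: [-0.2, 0.5, 0.2]
opening: 0.812
```

Call:
{"name": "send_rows", "arguments": {
  "moves": [
    [[0,0,0,0,0,0,-1],[0,0,0,0,0,0,-1],[0,0,0,0,0,0,-1],[0,0,0,0,0,0,-1],[0,0,0,0,0,0,-1]]
  ]
}}

```text
time_s: 5.55
position: [0.4868, 0.374, 0.0188]
tcp_rot: [[-0.981, 0.194, 0.0], [0.194, 0.981, 0.0], [-0.0, 0.0, -1.0]]
force: [-0.9, 0.1, 2.7]
opening: 0.679
```

Run:
```python
from h import *
u=np.array([-.981,.194]); n=np.array([.425,-.090])
go(np.r_[n+u*.052,.018])
w=cam("wrist");a=capture("wrist");cv2.imwrite("pics/f.png",a)
print(spot_in("wrist","lid")[:2])
```

```text
t 5.55 pos [0.4868 0.374  0.0188] F [-0.9  0.1  2.7] M [-0.01  0.05  0.03] op 0.679
x [-9.809e-01  1.943e-01 -3.000e-04] y [1.943e-01 9.809e-01 3.000e-04] z [ 4.e-04  3.e-04 -1.e+00]
shift cm [  2.24 -46.71   0.07]
[{'location': [0.4923, 0.3747, 0.0612], 'p': 0.82}]
```

View pics/f.png

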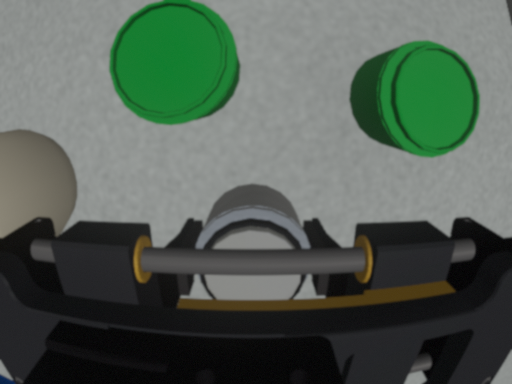

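The gripper is on the steel body (opening 59 mm), with the lid visible inside the ring and the green ones untouched. I'll lift and carry it over.

Call:
{"name": "send_rows", "arguments": {
  "moves": [
    [[0,0,0,0,0,-0.7,-1],[0,0,0,0,0,-2.0,-1],[0,0,0,0,0,-3.5,-1],[0,0,0,0,0,-4.0,-1],[0,0,0,0,0,-2.5,-1]]
  ]
}}

```text
time_s: 6.15
position: [0.487, 0.374, 0.1477]
tcp_rot: [[-0.981, 0.194, 0.002], [0.194, 0.981, 0.001], [-0.002, 0.001, -1.0]]
force: [0.3, -0.2, -3.5]
opening: 0.679
```

Call:
{"name": "send_rows", "arguments": {
  "moves": [
    [[0,0,0,0,-1.0,-1.2,-1],[0,0,0,0,-2.5,-0.3,-1],[0,0,0,0,-4.0,0,-1],[0,0,0,0,-4.0,0,-1],[0,0,0,0,-4.0,0,-1]]
  ]
}}

```text
time_s: 6.65
position: [0.4543, 0.2196, 0.1594]
tcp_rot: [[-0.981, 0.193, -0.003], [0.193, 0.981, -0.001], [0.003, -0.002, -1.0]]
force: [0.5, -0.0, -2.9]
opening: 0.684
```

Call:
{"name": "send_rows", "arguments": {
  "moves": [
    [[0,0,0,0.4,-4.0,0,-1],[0,0,0,0.4,-4.0,0,-1],[0,0,0,0.4,-4.0,0,-1],[0,0,0,0.4,-4.0,0,-1],[0,0,0,0.3,-4.0,0,-1]]
  ]
}}

```text
time_s: 7.15
position: [0.3965, 0.0279, 0.1598]
tcp_rot: [[-0.981, 0.194, -0.003], [0.194, 0.981, 0.0], [0.003, -0.0, -1.0]]
force: [-0.2, -0.6, -3.1]
opening: 0.682
```

Call:
{"name": "send_rows", "arguments": {
  "moves": [
    [[0,0,0,0.3,-4.0,0,-1],[0,0,0,0,-3.2,0,-1],[0,0,0,0,-2.0,0,-1],[0,0,0,0,-1.0,0,-1],[0,0,0,0,-0.5,0,-1]]
  ]
}}

```text
time_s: 7.65
position: [0.3743, -0.0755, 0.1601]
tcp_rot: [[-0.981, 0.196, -0.002], [0.196, 0.981, 0.001], [0.002, 0.001, -1.0]]
force: [0.1, -0.0, -4.5]
opening: 0.679
```

Call:
{"name": "send_rows", "arguments": {
  "moves": [
    [[0,0,0,0,0,0,-1],[0,0,0,0,0,0,-1],[0,0,0,0,0,0,-1],[0,0,0,0,0,0,-1],[0,0,0,0,0,0,-1]]
  ]
}}

```text
time_s: 8.15
position: [0.3754, -0.0746, 0.1606]
tcp_rot: [[-0.981, 0.193, -0.0], [0.193, 0.981, 0.0], [0.0, 0.0, -1.0]]
force: [0.4, -0.5, -3.5]
opening: 0.677
```

Run:
```python
from h import *
u=np.array([-.981,.194]); n=np.array([.425,-.090])
go(np.r_[n+u*.050,.020])
w=cam("wrist");a=capture("wrist");cv2.imwrite("pics/g.png",a)
print(spot_in("wrist","lid")[:2])
b=capture("side"); cv2.imwrite("pics/g2.png",cv2.resize(b[180:300,180:380],None,fx=4,fy=4,interpolation=cv2.INTER_CUBIC))
```

```text
t 8.15 pos [ 0.3754 -0.0746  0.1606] F [ 0.4 -0.5 -3.5] M [ 0.    0.01 -0.02] op 0.677
x [-0.9812  0.1931  0.    ] y [1.931e-01 9.812e-01 1.000e-04] z [-0.e+00  1.e-04 -1.e+00]
shift cm [-0.17 -0.55 14.06]
[{'location': [0.3765, -0.0739, 0.2047], 'p': 0.73}]
```

View pics/g2.png

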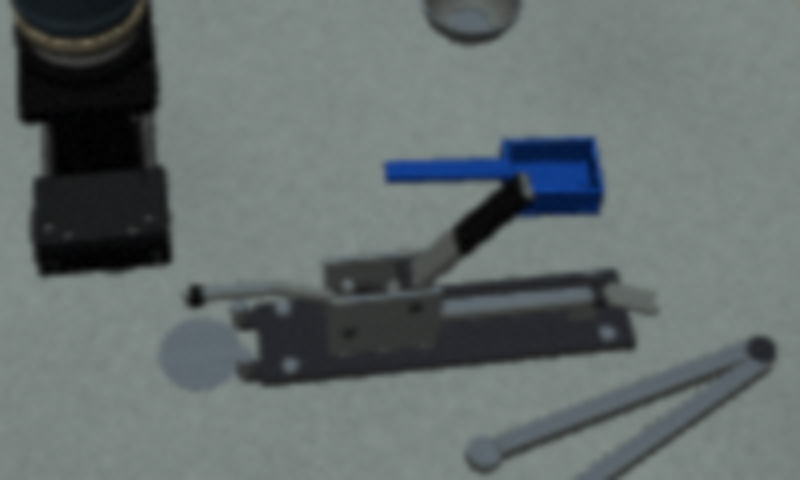

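The side crop shows the clamp clear: disc at (203,353), jaw pad at (195,296), handle tip at (520,182). Next I'll cross-check the nest and get the handle angle from both views.

Run:
```python
from h import *
f=lambda x,y,z: deproj("side",(180+(x+.5)/4-.5,180+(y+.5)/4-.5),z)
print("nest side",f(203,353,.001),"pad/bar end",f(195,293,.072))
c=[f(x,y,.008) for x,y in((265,384),(635,348),(617,272))]
print(c,[np.linalg.norm(c[0]-c[1]),np.linalg.norm(c[1]-c[2])])
u=np.array([-.981,.194]);o=np.array([.425,-.090])-.1*u
for th in(.6,.7,.8,.9,1.0,1.1):
  p=np.r_[o+u*(-.044-.12*np.cos(th)+.005*np.sin(th)),.064+.12*np.sin(th)+.005*np.cos(th)]
  print(th,(proj("side",p)-180)*4,(proj("top",p)-[310,90])*3.7)
```

```text
nest side [ 0.42580578 -0.09032628  0.001     ] pad/bar end [ 0.42425869 -0.08713873  0.072     ]
[array([ 0.45831882, -0.1306783 ,  0.008     ]), array([ 0.70890425, -0.18174041,  0.008     ]), array([ 0.72322733, -0.12073008,  0.008     ])] [np.float64(0.2557350085223737), np.float64(0.06266906161180028)]
0.6 [563.67160879 203.44919477] [259.82222982 130.99175404]
0.7 [553.5580718 196.0358031] [262.08636834 141.0727276 ]
0.8 [541.80809129 189.41303657] [263.742899   153.13817144]
0.9 [528.52740787 183.67275702] [264.75323413 167.09014428]
1.0 [513.84631012 178.89797983] [265.0873798  182.79485474]
1.1 [497.91871011 175.16085942] [264.72533477 200.08297927]
```

Call:
{"name": "send_rows", "arguments": {
  "moves": [
    [[0,0,0,-0.1,-0.3,2.0,-1],[0,0,0,0,-0.25,3.5,-1],[0,0,0,0,0,3.5,-1],[0,0,0,0,0,2.5,-1],[0,0,0,0,0,1.0,-1]]
  ]
}}

```text
time_s: 8.8
position: [0.3748, -0.0805, 0.0336]
tcp_rot: [[-0.981, 0.194, -0.003], [0.194, 0.981, 0.001], [0.003, 0.001, -1.0]]
force: [0.3, -0.8, -3.3]
opening: 0.684
```

Call:
{"name": "send_rows", "arguments": {
  "moves": [
    [[0,0,0,0,0,0.5,-1],[0,0,0,0,0,0.3,-1],[0,0,0,0,0,0.2,-1],[0,0,0,0,0,0,-1],[0,0,0,0,0,0,-1]]
  ]
}}

```text
time_s: 9.3
position: [0.3756, -0.0809, 0.0261]
tcp_rot: [[-0.981, 0.194, 0.001], [0.194, 0.981, -0.001], [-0.001, -0.0, -1.0]]
force: [0.5, 0.8, -3.6]
opening: 0.684
```

Run:
```python
from h import *
u=np.array([-.981,.194]); n=np.array([.4255,-.090])
go(np.r_[n,.0188])
w=cam("wrist");a=capture("wrist");cv2.imwrite("pics/i.png",a)
```

```text
t 9.3 pos [ 0.3756 -0.0809  0.0261] F [ 0.5  0.8 -3.6] M [ 0.02  0.06 -0.02] op 0.684
x [-0.981   0.1941 -0.0013] y [ 1.941e-01  9.810e-01 -4.000e-04] z [ 1.2e-03 -7.0e-04 -1.0e+00]
shift cm [-5.07  0.07  0.73]
```

Call:
{"name": "send_rows", "arguments": {
  "moves": [
    [[0,0,0,0,0.05,0.3,-1],[0,0,0,0,0,0.25,-1],[0,0,0,0,0,0.12,-1],[0,0,0,0,0,0,-1],[0,0,0,0,0,0,-1]]
  ]
}}

```text
time_s: 9.85
position: [0.3753, -0.0802, 0.0188]
tcp_rot: [[-0.981, 0.194, -0.0], [0.194, 0.981, 0.0], [0.0, 0.0, -1.0]]
force: [-0.1, -0.0, -3.5]
opening: 0.681
```

Call:
{"name": "send_rows", "arguments": {
  "moves": [
    [[0,0,0,-0.5,0,0,-1],[0,0,0,-1.0,0,0,-1],[0,0,0,-0.5,0,0,-1],[0,0,0,0,0,0,-1],[0,0,0,0,0,0,-1]]
  ]
}}

```text
time_s: 10.35
position: [0.3958, -0.0844, 0.0188]
tcp_rot: [[-0.981, 0.194, 0.001], [0.194, 0.981, -0.001], [-0.001, -0.0, -1.0]]
force: [-0.8, 0.8, -3.2]
opening: 0.683
```

Run:
```python
from h import *
u=np.array([-.981,.194]); n=np.array([.4255,-.090])
go(np.r_[n,.0188])
a=capture("side"); cv2.imwrite("pics/j.png",cv2.resize(a[200:300,180:280],None,fx=6,fy=6,interpolation=cv2.INTER_CUBIC))
```

```text
t 10.35 pos [ 0.3958 -0.0844  0.0188] F [-0.8  0.8 -3.2] M [-0.04 -0.04 -0.01] op 0.683
x [-0.981   0.194  -0.0014] y [ 1.94e-01  9.81e-01 -4.00e-04] z [ 1.3e-03 -7.0e-04 -1.0e+00]
shift cm [-3.02  0.03  0.01]
```

View pics/j.png

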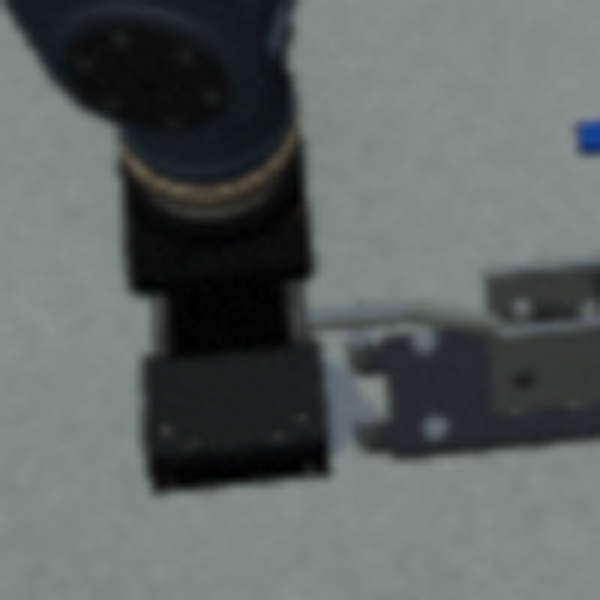

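Call:
{"name": "send_rows", "arguments": {
  "moves": [
    [[0,0,0,-0.5,0,0,-1],[0,0,0,-0.8,0,0,-1],[0,0,0,-0.6,0,0,-1],[0,0,0,-0.3,0,0,-1],[0,0,0,0,0,0,-1]]
  ]
}}

```text
time_s: 10.9
position: [0.4183, -0.0891, 0.0188]
tcp_rot: [[-0.981, 0.194, 0.003], [0.194, 0.981, -0.001], [-0.003, -0.001, -1.0]]
force: [0.4, 0.0, -2.9]
opening: 0.685
```

Call:
{"name": "send_rows", "arguments": {
  "moves": [
    [[0,0,0,0,0,0,-1],[0,0,0,0,0,0,-1],[0,0,0,-0.1,0,0,-1],[0,0,0,-0.1,0,0,-1],[0,0,0,0,0,0,-1]]
  ]
}}

```text
time_s: 11.4
position: [0.4187, -0.0888, 0.0188]
tcp_rot: [[-0.981, 0.194, 0.0], [0.194, 0.981, -0.0], [-0.0, -0.0, -1.0]]
force: [-0.0, -0.3, -3.4]
opening: 0.683
```

Run:
```python
from h import *
go(np.r_[.4255,-.09,.0188])
```

```text
t 11.4 pos [ 0.4187 -0.0888  0.0188] F [-0.  -0.3 -3.4] M [-0.04  0.03  0.01] op 0.683
x [-9.810e-01  1.942e-01 -4.000e-04] y [ 1.942e-01  9.810e-01 -1.000e-04] z [ 4.e-04 -2.e-04 -1.e+00]
shift cm [-0.69  0.02  0.  ]
```

Call:
{"name": "send_rows", "arguments": {
  "moves": [
    [[0,0,0,-0.1,0,0,-1],[0,0,0,-0.1,0,0,-1],[0,0,0,-0.1,0,0,-1],[0,0,0,-0.05,0,0,-1],[0,0,0,0,0,0,-1]]
  ]
}}

```text
time_s: 11.9
position: [0.4202, -0.089, 0.0189]
tcp_rot: [[-0.981, 0.194, -0.003], [0.194, 0.981, 0.001], [0.004, 0.001, -1.0]]
force: [-5.3, -2.5, -0.5]
opening: 0.685
```

Call:
{"name": "send_rows", "arguments": {
  "moves": [
    [[0,0,0,0,0,0,-1],[0,0,0,-0.05,0,0,-1],[0,0,0,-0.05,0,0,-1],[0,0,0,0,0,0,-1],[0,0,0,0,0,0,-1]]
  ]
}}

```text
time_s: 12.4
position: [0.4202, -0.0889, 0.0189]
tcp_rot: [[-0.981, 0.194, -0.005], [0.194, 0.981, 0.002], [0.005, 0.001, -1.0]]
force: [-5.9, -3.9, 0.7]
opening: 0.685
```

Contact came about 5 mm early and with sideways force, so I'll look before pushing further.

Run:
```python
from h import *
st()
a=capture("side");b=capture("top");c=capture("wrist")
for n,i in(("side",a),("top",b),("wrist",c)): cv2.imwrite(f"pics/k_{n}.png",i)
r=lambda i,k:cv2.resize(i,None,fx=k,fy=k,interpolation=cv2.INTER_CUBIC)
o=np.zeros((600,800,3),np.uint8)
o[:300,:400]=r(cv2.convertScaleAbs(a[225:275,213:280],alpha=1.6),6)[:300,:400]
o[:300,402:800]=r(cv2.convertScaleAbs(b[205:255,315:382],alpha=1.6),6)[:300,:398]
o[300:600,:400]=cv2.resize(c,(400,300))
K=cam("wrist"); u=np.array([-.981,.194]);v=np.array([-.194,-.981]);og=np.array([.4255,-.09])-.1*u
cv2.imwrite("pics/k.png",o)
for n in("lid","pad","fence","dabba"): print(n,[(np.round(d["location"],3).tolist(),round(d["p"],2)) for d in spot_in("wrist",n)][:3])
```

```text
t 12.4 pos [ 0.4202 -0.0889  0.0189] F [-5.9 -3.9  0.7] M [-0.78  1.07 -0.11] op 0.685
x [-0.981   0.1938  0.0054] y [1.938e-01 9.810e-01 8.000e-04] z [-0.0052  0.0018 -1.    ]
lid [([0.411, -0.087, 0.062], 0.87)]
pad [([0.416, -0.094, 0.076], 0.91)]
fence []
dabba [([0.394, -0.084, 0.046], 0.64)]
```

View pics/k.png

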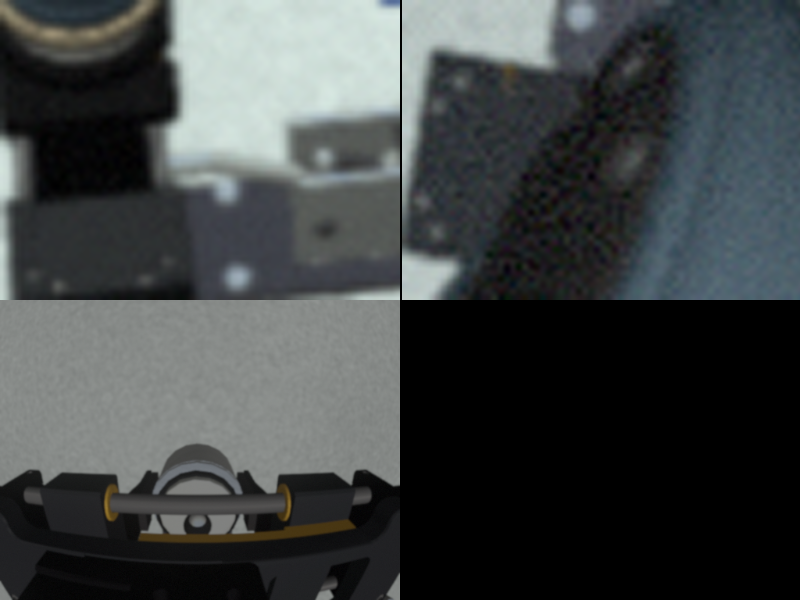

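Run:
```python
from h import *
s=readout.read_state();p=s["position"];R=s["tcp_rot"]
c=cv2.imread("pics/k_wrist.png");w=cam("wrist")
x0,y0,k=180,170,5
o=cv2.resize(c[y0:y0+118,x0:x0+150],None,fx=k,fy=k,interpolation=cv2.INTER_CUBIC)
o=cv2.convertScaleAbs(o,alpha=1.5)
def dot(P,col):
    q=(proj("wrist",P,w)-[x0,y0]+.5)*k; cv2.circle(o,tuple(int(t) for t in q),1,col,-1)
for i in range(60):
    t=i*np.pi/30; d=np.array([np.cos(t),np.sin(t),0])
    dot([p[0],p[1],0]+.030*d+[0,0,.046],(0,0,255)); dot([p[0],p[1],0]+.0235*d+[0,0,.060],(0,255,255)); dot([p[0],p[1],0]+.030*d,(255,0,255))
u=np.array([-.981,.194,0]);v=np.array([-.194,-.981,0]);n=np.array([.4255,-.09,0])
for i in range(40):
    t=i*np.pi/20; dot(n+.009*u+[0,0,.074]+.005*np.cos(t)*v+np.array([0,0,.005*np.sin(t)]),(0,255,0))
cv2.imwrite("pics/l.png",o)
```

```text
(no output)
```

View pics/l.png

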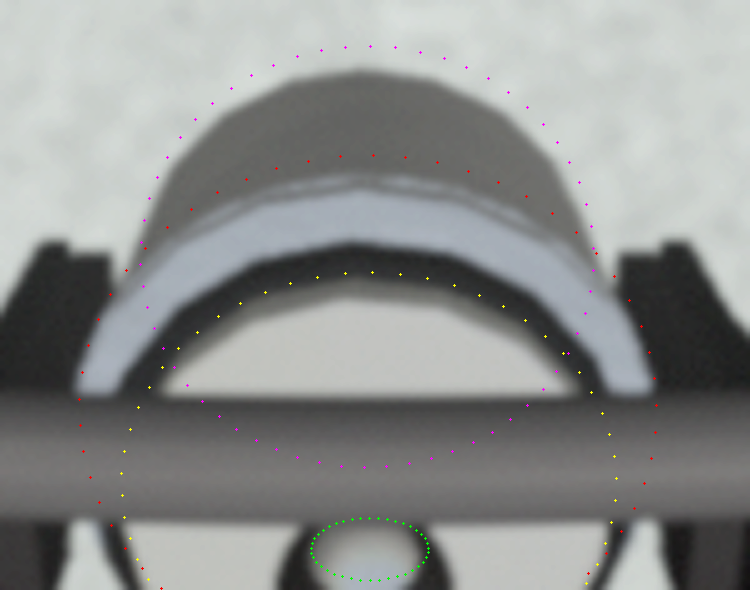

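The base rim shows the dabba sits about 2.5–3 mm nearer the clamp than the TCP. So this is contact with one post, and I'll ease sideways towards tool −y and feel for it.

Call:
{"name": "send_rows", "arguments": {
  "moves": [
    [[0,0,0,0.1,0,0,-1],[0,0,0,0,-0.05,0,-1],[0,0,0,0,-0.05,0,-1],[0,0,0,0,0,0,-1],[0,0,0,0,0,0,-1]]
  ]
}}

```text
time_s: 13.25
position: [0.4202, -0.0891, 0.0188]
tcp_rot: [[-0.981, 0.194, -0.003], [0.194, 0.981, 0.002], [0.004, 0.001, -1.0]]
force: [-3.1, 3.1, 1.9]
opening: 0.682
```

```bash
cat >> h.py <<'E'
def cf():
    s=readout.read_state();R=s["tcp_rot"]; print("t",round(s["time_s"],2),"pos",np.round(s["position"],4),"tool F",np.round(R.T@s["force"],1),"tool M",np.round(R.T@s["moment"],2),"op",round(s["opening"],3),"off(nest) mm",np.round(R.T@(s["position"]-[.4255,-.09,0])*1000,1),"xz",round(R[2,0],4))
E
python3 -c "
from h import *
cf()"
```

```text
t 13.25 pos [ 0.4202 -0.0891  0.0188] tool F [ 3.6  2.5 -1.9] tool M [-0.5   0.73 -0.03] op 0.682 off(nest) mm [  5.5  -0.2 -18.8] xz 0.0035
```

The sideways force reversed after a 1 mm command while the dabba barely moved, so it's seated in the V between both posts. I'll balance it, then release and rise.

Call:
{"name": "send_rows", "arguments": {
  "moves": [
    [[0,0,0,0,0.04,0,-1],[0,0,0,-0.03,0,0,-1],[0,0,0,0,0,0,-1],[0,0,0,0,0,0,-1],[0,0,0,0,0,0,-1]]
  ]
}}

```text
time_s: 13.75
position: [0.4202, -0.0891, 0.0188]
tcp_rot: [[-0.981, 0.194, -0.004], [0.194, 0.981, 0.002], [0.004, 0.001, -1.0]]
force: [-5.6, 1.8, 2.0]
opening: 0.681
```

```bash
python3 -c "
from h import *
cf()"
```

```text
t 13.75 pos [ 0.4202 -0.0891  0.0188] tool F [ 5.9  0.6 -2. ] tool M [-0.    0.89 -0.  ] op 0.681 off(nest) mm [  5.4  -0.1 -18.8] xz 0.0041
```

Call:
{"name": "send_rows", "arguments": {
  "moves": [
    [[0,0,0,0,0,0,0.75],[0,0,0,0,0,0,0.8],[0,0,0,0,0,0,0.9],[0,0,0,0,0,0,1],[0,0,0,0,0,0,1]]
  ]
}}

```text
time_s: 14.25
position: [0.4228, -0.0904, 0.0189]
tcp_rot: [[-0.981, 0.194, 0.001], [0.194, 0.981, -0.001], [-0.001, -0.0, -1.0]]
force: [-1.1, -0.1, -0.3]
opening: 0.977
```

Call:
{"name": "send_rows", "arguments": {
  "moves": [
    [[0,0,0,0,0,0,1],[0,0,0,0,0,0,1],[0,0,0,0,0,0,1],[0,0,0,0,0,0,1],[0,0,0,0,0,0,1]]
  ]
}}

```text
time_s: 14.75
position: [0.4221, -0.0901, 0.0189]
tcp_rot: [[-0.981, 0.194, 0.0], [0.194, 0.981, -0.0], [-0.0, -0.0, -1.0]]
force: [-0.6, 0.4, 0.2]
opening: 0.999
```

```bash
python3 -c "
from h import *
cf()
capture('wrist');print(ell('wrist','lid'),ell('wrist','dabba')[:1])"
```

```text
t 14.75 pos [ 0.4221 -0.0901  0.0189] tool F [ 0.6  0.3 -0.2] tool M [ 0.    0.01 -0.01] op 0.999 off(nest) mm [  3.3  -0.7 -18.9] xz -0.0
[(((254.0, 235.0), (85.99998474121094, 25.999996185302734), -0.0), 0.71, 2966)] [(((252.693115234375, 214.22998046875), (68.59429168701172, 114.07640838623047), 89.40933990478516), 0.92, 4616)]
```

Released cleanly: the arm sprang about 2 mm and the dabba is free. Next I'll rise, close the fingers and go above the handle.

Call:
{"name": "send_rows", "arguments": {
  "moves": [
    [[0,0,0,0.1,0.05,-1.0,1],[0,0,0,0,0,-3.0,1],[0,0,0,0,0,-5.0,1],[0,0,0,0,0,-5.0,1],[0,0,0,0,0,-5.0,1]]
  ]
}}

```text
time_s: 15.4
position: [0.4203, -0.0889, 0.2113]
tcp_rot: [[-0.981, 0.194, -0.0], [0.194, 0.981, 0.0], [0.0, 0.0, -1.0]]
force: [0.7, -0.8, 0.2]
opening: 0.997
```

Call:
{"name": "send_rows", "arguments": {
  "moves": [
    [[0,0,0,-2.5,0,-1.0,-1],[0,0,0,-4.5,0,0,-1],[0,0,0,-4.5,0,0,-1],[0,0,0,-4.0,0,0,-1],[0,0,0,-2.0,0,0,-1]]
  ]
}}

```text
time_s: 15.9
position: [0.5958, -0.1241, 0.2198]
tcp_rot: [[-0.981, 0.194, 0.003], [0.194, 0.981, -0.001], [-0.003, -0.001, -1.0]]
force: [-0.7, -0.2, 0.4]
opening: 0.629
```

Call:
{"name": "send_rows", "arguments": {
  "moves": [
    [[0,0,0,-1.0,0,0,-1],[0,0,0,0,0,0,-1],[0,0,0,0,0,0,-1],[0,0,0,0,0,0,-1],[0,0,0,0,0,0,-1]]
  ]
}}

```text
time_s: 16.4
position: [0.6016, -0.125, 0.2191]
tcp_rot: [[-0.981, 0.194, -0.001], [0.194, 0.981, 0.0], [0.001, 0.0, -1.0]]
force: [0.2, 0.6, -0.1]
opening: 0.169
```

```bash
cat >> h.py <<'E'
U=np.array([-.981,.194,0]);Y=np.array([.194,.981,0]);O=np.array([.5209,-.1089,0])
def hp(th,r=.095): # TCP in clamp x,z with -x fingertip edge on bar top
    return np.array([-.044-r*np.cos(th)+.005*np.sin(th)+.0095, .064+r*np.sin(th)+.005*np.cos(th)])
def cc():
    p=readout.read_state()["position"]-O; print("clamp x,tooly,z mm",np.round([p@U*1e3,p@Y*1e3,p[2]*1e3],1))
E
python3 - <<'E'
from h import *
cf();cc()
for th in(1.0,.96,.9,.8,.7,.6,.5,.4,.36,.31): print(th,np.round(hp(th)*1000,1))
for c in("side","top"):
  capture(c)
  for n in("lid","dabba","pad"): print(c,n,[(np.round(d["location"],3).tolist(),round(d["p"],2)) for d in spot_in(c,n)][:3])
print(O+.1*U)
E
```

```text
t 16.4 pos [ 0.6016 -0.125   0.2191] tool F [-0.1  0.7  0.1] tool M [ 0.03 -0.05 -0.01] op 0.169 off(nest) mm [-1.793e+02 -1.000e-01 -2.192e+02] xz 0.0008
clamp x,tooly,z mm [-8.220e+01 -1.000e-01  2.191e+02]
1.0 [-81.6 146.6]
0.96 [-84.9 144.7]
0.9 [-89.6 141.5]
0.8 [-97.1 135.6]
0.7 [-103.9  129. ]
0.6 [-110.1  121.8]
0.5 [-115.5  113.9]
0.4 [-120.1  105.6]
0.36 [-121.6  102.1]
0.31 [-123.4   97.7]
side lid [([0.415, -0.092, 0.058], 0.59)]
side dabba [([0.422, 0.458, 0.041], 0.9), ([0.386, 0.34, 0.042], 0.83), ([0.414, -0.117, 0.037], 0.71)]
side pad [([0.598, 0.337, 0.068], 0.71), ([0.46, -0.101, 0.073], 0.61), ([0.708, -0.153, 0.027], 0.56)]
top lid [([0.416, -0.084, 0.056], 0.53)]
top dabba [([0.388, 0.355, 0.053], 0.78), ([0.427, -0.072, 0.048], 0.62), ([0.426, 0.473, 0.051], 0.6)]
top pad [([0.467, -0.09, 0.079], 0.58)]
[ 0.4228 -0.0895  0.    ]
```

Call:
{"name": "send_rows", "arguments": {
  "moves": [
    [[0,0,0,-0.25,0,1.5,-1],[0,0,0,0,0,2.2,-1],[0,0,0,0,0,1.3,-1],[0,0,0,0,0,0.5,-1],[0,0,0,0,0,0,-1]]
  ]
}}

```text
time_s: 17.3
position: [0.6046, -0.1256, 0.1625]
tcp_rot: [[-0.981, 0.194, -0.002], [0.194, 0.981, 0.001], [0.002, 0.0, -1.0]]
force: [0.2, -1.2, 0.3]
opening: 0.005
```

Call:
{"name": "send_rows", "arguments": {
  "moves": [
    [[0,0,0,0,0,0,-1],[0,0,0,0,0,0,-1],[0,0,0,0,0,0,-1],[0,0,0,0,0,0.2,-1],[0,0,0,0,0,0.2,-1]]
  ]
}}

```text
time_s: 17.8
position: [0.6053, -0.1258, 0.1601]
tcp_rot: [[-0.981, 0.194, 0.001], [0.194, 0.981, -0.0], [-0.001, -0.0, -1.0]]
force: [0.2, -0.2, -0.2]
opening: 0.005
```

Call:
{"name": "send_rows", "arguments": {
  "moves": [
    [[0,0,0,0,0,0.2,-1],[0,0,0,0,0,0.2,-1],[0,0,0,0,0,0.1,-1],[0,0,0,0,0,0,-1],[0,0,0,0,0,0,-1]]
  ]
}}

```text
time_s: 18.3
position: [0.6051, -0.1258, 0.1548]
tcp_rot: [[-0.981, 0.194, -0.0], [0.194, 0.981, 0.0], [0.0, 0.0, -1.0]]
force: [0.3, 0.4, 0.6]
opening: 0.01
```

```bash
python3 -c "
from h import *
cf();cc()"
```

```text
t 18.3 pos [ 0.6051 -0.1258  0.1548] tool F [-0.2  0.5 -0.6] tool M [-0.05  0.01 -0.01] op 0.01 off(nest) mm [-183.1   -0.2 -154.8] xz 0.0001
clamp x,tooly,z mm [-85.9  -0.2 154.8]
```

Call:
{"name": "send_rows", "arguments": {
  "moves": [
    [[0,0,0,0,0,0.2,-1],[0,0,0,0,0,0.2,-1],[0,0,0,0,0,0.1,-1],[0,0,0,0,0,0,-1],[0,0,0,0,0,0,-1]]
  ]
}}

```text
time_s: 18.8
position: [0.6051, -0.1258, 0.1498]
tcp_rot: [[-0.981, 0.194, -0.0], [0.194, 0.981, 0.0], [0.0, 0.0, -1.0]]
force: [-0.4, 0.4, 0.2]
opening: 0.008
```

Call:
{"name": "send_rows", "arguments": {
  "moves": [
    [[0,0,0,0,0,0.2,-1],[0,0,0,0,0,0.2,-1],[0,0,0,0,0,0.1,-1],[0,0,0,0,0,0,-1],[0,0,0,0,0,0,-1]]
  ]
}}

```text
time_s: 19.3
position: [0.605, -0.1257, 0.1447]
tcp_rot: [[-0.981, 0.194, -0.0], [0.194, 0.981, 0.0], [0.0, 0.0, -1.0]]
force: [-0.4, -0.2, -0.4]
opening: 0.003
```

Call:
{"name": "send_rows", "arguments": {
  "moves": [
    [[0,0,0,-0.1,0,0.2,-1],[0,0,0,-0.1,0,0.2,-1],[0,0,0,-0.1,0,0.1,-1],[0,0,0,0,0,0,-1],[0,0,0,0,0,0,-1]]
  ]
}}

```text
time_s: 19.8
position: [0.6082, -0.1264, 0.1399]
tcp_rot: [[-0.981, 0.194, 0.0], [0.194, 0.981, -0.0], [-0.0, -0.0, -1.0]]
force: [-0.8, 1.0, 1.7]
opening: 0.003
```

```bash
python3 -c "
from h import *
cf();cc()"
```

```text
t 19.8 pos [ 0.6082 -0.1264  0.1399] tool F [ 1.   0.8 -1.7] tool M [-0.06  0.07  0.05] op 0.003 off(nest) mm [-186.3   -0.3 -139.9] xz -0.0002
clamp x,tooly,z mm [-89.   -0.3 139.9]
```

Call:
{"name": "send_rows", "arguments": {
  "moves": [
    [[0,0,0,-0.2,0,0.15,-1],[0,0,0,-0.2,0,0.15,-1],[0,0,0,-0.2,0,0.15,-1],[0,0,0,-0.14,0,0.14,-1],[0,0,0,0,0,0,-1]]
  ]
}}

```text
time_s: 20.3
position: [0.6155, -0.1279, 0.134]
tcp_rot: [[-0.981, 0.194, -0.0], [0.194, 0.981, 0.0], [0.0, -0.0, -1.0]]
force: [-2.8, 0.1, 5.3]
opening: 0.003
```

Call:
{"name": "send_rows", "arguments": {
  "moves": [
    [[0,0,0,-0.17,0,0.16,-1],[0,0,0,-0.17,0,0.16,-1],[0,0,0,-0.17,0,0.17,-1],[0,0,0,-0.17,0,0.17,-1],[0,0,0,0,0,0,-1]]
  ]
}}

```text
time_s: 20.8
position: [0.622, -0.1292, 0.1275]
tcp_rot: [[-0.981, 0.194, -0.0], [0.194, 0.981, -0.0], [0.0, -0.0, -1.0]]
force: [-3.0, 0.1, 5.9]
opening: 0.005
```

Call:
{"name": "send_rows", "arguments": {
  "moves": [
    [[0,0,0,-0.16,0,0.18,-1],[0,0,0,-0.15,0,0.18,-1],[0,0,0,-0.15,0,0.18,-1],[0,0,0,-0.15,0,0.18,-1],[0,0,0,0,0,0,-1]]
  ]
}}

```text
time_s: 21.3
position: [0.6281, -0.1304, 0.1202]
tcp_rot: [[-0.981, 0.194, -0.0], [0.194, 0.981, -0.0], [0.0, -0.0, -1.0]]
force: [-1.9, 1.1, 4.7]
opening: 0.006
```

```bash
python3 -c "
from h import *
cf();cc()"
```

```text
t 21.3 pos [ 0.6281 -0.1304  0.1202] tool F [ 2.   0.8 -4.7] tool M [0.03 0.29 0.02] op 0.006 off(nest) mm [-206.5   -0.3 -120.2] xz 0.0002
clamp x,tooly,z mm [-109.3   -0.3  120.2]
```

Call:
{"name": "send_rows", "arguments": {
  "moves": [
    [[0,0,0,-0.14,0,0.19,-1],[0,0,0,-0.14,0,0.2,-1],[0,0,0,-0.13,0,0.2,-1],[0,0,0,-0.13,0,0.2,-1],[0,0,0,0,0,0,-1]]
  ]
}}

```text
time_s: 21.8
position: [0.6336, -0.1315, 0.1119]
tcp_rot: [[-0.981, 0.194, 0.0], [0.194, 0.981, -0.0], [-0.0, 0.0, -1.0]]
force: [-0.9, 0.6, 3.0]
opening: 0.005
```

Call:
{"name": "send_rows", "arguments": {
  "moves": [
    [[0,0,0,-0.12,0,0.2,-1],[0,0,0,-0.12,0,0.21,-1],[0,0,0,0,0,0,-1],[0,0,0,0,0,0,-1],[0,0,0,0,0,0,-1]]
  ]
}}

```text
time_s: 22.3
position: [0.6357, -0.1319, 0.108]
tcp_rot: [[-0.981, 0.194, 0.0], [0.194, 0.981, -0.0], [-0.0, 0.0, -1.0]]
force: [-0.5, -0.6, 2.5]
opening: 0.007
```

```bash
python3 -c "
from h import *
cf();cc()"
```

```text
t 22.3 pos [ 0.6357 -0.1319  0.108 ] tool F [ 0.3 -0.7 -2.5] tool M [-0.01  0.09  0.  ] op 0.007 off(nest) mm [-2.144e+02 -2.000e-01 -1.080e+02] xz -0.0001
clamp x,tooly,z mm [-117.1   -0.2  108. ]
```

Call:
{"name": "send_rows", "arguments": {
  "moves": [
    [[0,0,0,-0.1,0,0.21,-1],[0,0,0,-0.1,0,0.21,-1],[0,0,0,0,0,0,-1],[0,0,0,0,0,0,-1],[0,0,0,0,0,0,-1]]
  ]
}}

```text
time_s: 22.8
position: [0.6375, -0.1322, 0.1037]
tcp_rot: [[-0.981, 0.194, -0.0], [0.194, 0.981, 0.0], [0.0, 0.0, -1.0]]
force: [-0.1, 0.8, 0.2]
opening: 0.008
```

Call:
{"name": "send_rows", "arguments": {
  "moves": [
    [[0,0,0,-0.1,0,0.22,-1],[0,0,0,0,0,0,-1],[0,0,0,0,0,0,-1],[0,0,0,0,0,0,-1],[0,0,0,0,0,0,-1]]
  ]
}}

```text
time_s: 23.3
position: [0.6386, -0.1324, 0.1018]
tcp_rot: [[-0.981, 0.194, 0.0], [0.194, 0.981, 0.0], [-0.0, 0.0, -1.0]]
force: [-0.0, 0.6, -0.2]
opening: 0.003
```

```bash
python3 -c "
from h import *
cf();cc()"
```

```text
t 23.3 pos [ 0.6386 -0.1324  0.1018] tool F [0.1 0.6 0.2] tool M [-0.01 -0.01 -0.01] op 0.003 off(nest) mm [-2.173e+02 -2.000e-01 -1.017e+02] xz -0.0001
clamp x,tooly,z mm [-120.1   -0.2  101.8]
```

Call:
{"name": "send_rows", "arguments": {
  "moves": [
    [[0,0,0,-0.05,0,0.1,-1],[0,0,0,0,0,0,-1],[0,0,0,0,0,0,-1],[0,0,0,-0.05,0,0.1,-1],[0,0,0,0,0,0,-1]]
  ]
}}

```text
time_s: 23.8
position: [0.6396, -0.1326, 0.0996]
tcp_rot: [[-0.981, 0.194, -0.0], [0.194, 0.981, 0.0], [0.0, 0.0, -1.0]]
force: [0.1, 0.1, 0.8]
opening: 0.011
```

```bash
python3 -c "
from h import *
cf();cc()"
```

```text
t 23.8 pos [ 0.6396 -0.1326  0.0996] tool F [-0.1  0.1 -0.8] tool M [0.01 0.02 0.04] op 0.011 off(nest) mm [-2.182e+02 -2.000e-01 -9.970e+01] xz 0.0001
clamp x,tooly,z mm [-121.    -0.2   99.6]
```

Force fell to zero and then a faint touch returned, which fits having passed centre and reached the stop. I'll back off and look.

Call:
{"name": "send_rows", "arguments": {
  "moves": [
    [[0,0,0,0,0,-0.3,-1],[0,0,0,0,0,-1.5,-1],[0,0,0,-1,0,-4.0,-1],[0,0,0,-3.5,0,-3.0,-1],[0,0,0,-4.0,0,0,-1]]
  ]
}}

```text
time_s: 24.3
position: [0.7266, -0.1503, 0.1964]
tcp_rot: [[-0.981, 0.194, 0.011], [0.194, 0.981, -0.004], [-0.012, -0.002, -1.0]]
force: [1.7, 0.4, 0.3]
opening: 0.002
```

Call:
{"name": "send_rows", "arguments": {
  "moves": [
    [[0,0,0,-2.0,0,0,-1],[0,0,0,-0.5,0,0,-1],[0,0,0,0,0,0,-1],[0,0,0,0,0,0,-1],[0,0,0,0,0,0,-1]]
  ]
}}

```text
time_s: 24.8
position: [0.7462, -0.1536, 0.1877]
tcp_rot: [[-0.981, 0.194, -0.002], [0.194, 0.981, 0.001], [0.002, 0.0, -1.0]]
force: [0.3, -0.3, -0.8]
opening: 0.002
```

Run:
```python
from h import *
cf();cc()
a=capture("side");b=capture("top");w=cam("wrist");c=capture("wrist")
cv2.imwrite("pics/m_side.png",a);cv2.imwrite("pics/m_top.png",b);cv2.imwrite("pics/m_wrist.png",c)
for n in("release","clamp","tail"): print(n,[(np.round(d["location"],3).tolist(),round(d["p"],2)) for d in spot_in("wrist",n)][:2],[(np.round(d["location"],3).tolist(),round(d["p"],2)) for d in spot_in("side",n)][:2])
for ang in(.5,-.5):
  p=O+U*(-.175-.051*np.cos(ang))+[0,0,.03+.051*np.sin(ang)]; print(ang,p,[np.round(proj(k,p),0) for k in("side","top")],np.round(proj("wrist",p,w)))
for th in(.25,.3,.35,.4): 
  p=O+U*(-.044-.12*np.cos(th)+.005*np.sin(th))+[0,0,.064+.12*np.sin(th)+.005*np.cos(th)]; print(th,(proj("side",p)-[215,205])*4,np.round(proj("wrist",p,w)))
r=lambda i,k:cv2.convertScaleAbs(cv2.resize(i,None,fx=k,fy=k,interpolation=cv2.INTER_CUBIC),alpha=1.4)
o=np.zeros((600,800,3),np.uint8)
o[:320,:560]=r(a[205:285,215:355],4); t=r(c,.55)
o[322:322+t.shape[0],:t.shape[1]]=t
t=r(b[205:250,330:375],5);o[322:322+t.shape[0],300:300+t.shape[1]]=t
cv2.imwrite("pics/m.png",o)
```

```text
t 24.8 pos [ 0.7462 -0.1536  0.1877] tool F [-0.3 -0.2  0.8] tool M [-0.03  0.02  0.03] op 0.002 off(nest) mm [-3.266e+02 -1.000e-01 -1.883e+02] xz 0.0017
clamp x,tooly,z mm [-2.297e+02 -2.000e-01  1.877e+02]
release [([0.711, -0.144, 0.035], 0.65), ([0.647, -0.135, 0.013], 0.5)] [([0.708, -0.15, 0.043], 0.71), ([0.421, 0.194, 0.072], 0.38)]
clamp [([0.643, -0.134, 0.015], 0.73)] [([0.577, -0.132, 0.035], 0.72)]
tail [([0.641, -0.135, 0.018], 0.55)] [([0.576, -0.129, 0.033], 0.82)]
0.5 [ 0.73648133 -0.1515328   0.0544507 ] [array([345., 246.]), array([376.,  99.])] [253. 171.]
-0.5 [ 0.73648133 -0.1515328   0.0055493 ] [array([343., 256.]), array([371., 104.])] [253. 163.]
0.25 [441.86440486 134.40593873] [253. 112.]
0.3 [440.12515222 129.6709312 ] [253. 110.]
0.35 [437.93126779 125.02964269] [253. 107.]
0.4 [435.28341469 120.49551296] [253. 104.]
```

View pics/m.png

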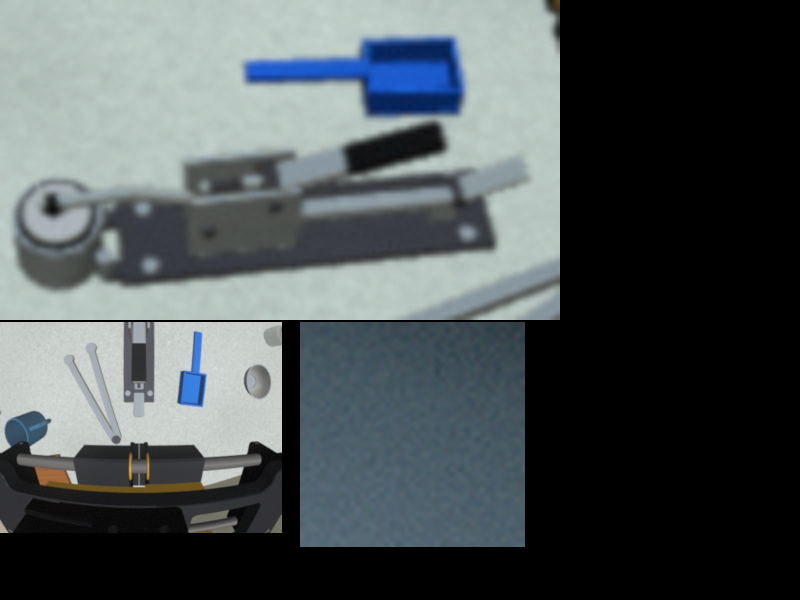

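The clamp is locked by itself: handle low at crop (440,130), release lever raised at (525,165), pad on the lid and dabba at the posts. The camera bulge would sit where the handle springs up, so I'll turn the tool half round first.

```bash
python3 -c "
from h import *
print(np.round(readout.read_state()['joint_positions'],1));cc()"
```

```text
[-20.   43.4  61.   -0.   75.6 -98.8]
clamp x,tooly,z mm [-230.9   -0.3  187.8]
```

Call:
{"name": "send_rows", "arguments": {
  "moves": [
    [[0,0,4,0,0,0,-1],[0,0,8,0,0,0,-1],[0,0,8.5,0,0,0,-1],[0,0,8.5,0,0,0,-1],[0,0,8.5,0,0,0,-1]]
  ]
}}

```text
time_s: 25.75
position: [0.7475, -0.154, 0.1877]
tcp_rot: [[-0.655, 0.755, -0.0], [0.755, 0.655, 0.0], [0.0, -0.0, -1.0]]
force: [0.4, 0.1, -0.0]
opening: 0.006
```

Call:
{"name": "send_rows", "arguments": {
  "moves": [
    [[0,0,8.5,0,0,0,-1],[0,0,8.5,0,0,0,-1],[0,0,8.5,0,0,0,-1],[0,0,8.5,0,0,0,-1],[0,0,8.5,0,0,0,-1]]
  ]
}}

```text
time_s: 26.25
position: [0.7475, -0.154, 0.1877]
tcp_rot: [[0.027, 1.0, -0.0], [1.0, -0.027, 0.0], [0.0, -0.0, -1.0]]
force: [0.2, -0.7, 0.8]
opening: 0.007
```

Call:
{"name": "send_rows", "arguments": {
  "moves": [
    [[0,0,8.5,0,0,0,-1],[0,0,8.5,0,0,0,-1],[0,0,8.5,0,0,0,-1],[0,0,8.5,0,0,0,-1],[0,0,8.5,0,0,0,-1]]
  ]
}}

```text
time_s: 26.75
position: [0.7475, -0.154, 0.1877]
tcp_rot: [[0.695, 0.719, -0.0], [0.719, -0.695, 0.0], [-0.0, -0.0, -1.0]]
force: [-0.1, 0.2, 0.1]
opening: 0.002
```

Call:
{"name": "send_rows", "arguments": {
  "moves": [
    [[0,0,8.5,0,0,0,-1],[0,0,8.5,0,0,0,-1],[0,0,8.5,0,0,0,-1],[0,0,8.5,0,0,0,-1],[0,0,8.5,0,0,0,-1]]
  ]
}}

```text
time_s: 27.25
position: [0.7475, -0.154, 0.1877]
tcp_rot: [[0.998, 0.06, -0.0], [0.06, -0.998, -0.0], [-0.0, 0.0, -1.0]]
force: [-0.3, -0.7, -0.1]
opening: 0.004
```

Call:
{"name": "send_rows", "arguments": {
  "moves": [
    [[0,0,6,0,0,0,-1],[0,0,4,0,0,0,-1],[0,0,0,0,0,0,-1],[0,0,0,0,0,0,-1],[0,0,0,0,0,0,-1]]
  ]
}}

```text
time_s: 27.75
position: [0.7474, -0.154, 0.1877]
tcp_rot: [[0.994, -0.107, -0.0], [-0.107, -0.994, 0.0], [-0.0, -0.0, -1.0]]
force: [-0.3, -0.4, -0.1]
opening: 0.008
```

```bash
python3 -c "
from h import *
st();cc()
go(O-.219*U+[0,0,.062])"
```

```text
t 27.75 pos [ 0.7474 -0.154   0.1877] F [-0.3 -0.4 -0.1] M [-0.08  0.2  -0.03] op 0.008
x [ 9.943e-01 -1.069e-01 -1.000e-04] y [-0.1069 -0.9943 -0.    ] z [-1.e-04  0.e+00 -1.e+00]
clamp x,tooly,z mm [-2.310e+02 -2.000e-01  1.877e+02]
t 27.75 pos [ 0.7474 -0.154   0.1877] F [-0.3 -0.4 -0.1] M [-0.08  0.2  -0.03] op 0.008
x [ 9.943e-01 -1.069e-01 -1.000e-04] y [-0.1069 -0.9943 -0.    ] z [-1.e-04  0.e+00 -1.e+00]
shift cm [-1.19 -0.13 12.57]
```

Call:
{"name": "send_rows", "arguments": {
  "moves": [
    [[0,0,5,0,0,0,-1],[0,0,0,-1.2,0,2.5,-1],[0,0,0,0,0,4.0,-1],[0,0,0,0,0,3.5,-1],[0,0,0,0,0,1.5,-1]]
  ]
}}

```text
time_s: 28.25
position: [0.733, -0.1507, 0.0686]
tcp_rot: [[0.981, -0.194, -0.007], [-0.194, -0.981, 0.002], [-0.007, -0.001, -1.0]]
force: [-0.5, 0.1, -0.1]
opening: 0.005
```

Call:
{"name": "send_rows", "arguments": {
  "moves": [
    [[0,0,0,0,0,0.5,-1],[0,0,0,0,0,0.2,-1],[0,0,0,0,0,0,-1],[0,0,0,0,0,0,-1],[0,0,0,0,0,0,-1]]
  ]
}}

```text
time_s: 28.75
position: [0.7367, -0.152, 0.0676]
tcp_rot: [[0.981, -0.194, 0.003], [-0.194, -0.981, -0.001], [0.003, 0.0, -1.0]]
force: [-0.6, 0.5, 1.3]
opening: -0.001
```

```bash
python3 -c "
from h import *
cf();cc()
go(O-.219*U+[0,0,.055])"
```

```text
t 28.75 pos [ 0.7367 -0.152   0.0676] tool F [-0.7 -0.4 -1.3] tool M [-0.05 -0.15  0.  ] op -0.001 off(nest) mm [317.5   0.4 -66.6] xz 0.0029
clamp x,tooly,z mm [-220.1   -0.4   67.6]
t 28.75 pos [ 0.7367 -0.152   0.0676] F [-0.6  0.5  1.3] M [-0.02  0.16 -0.  ] op -0.001
x [ 0.981  -0.1941  0.0029] y [-1.941e-01 -9.810e-01  5.000e-04] z [ 0.0028 -0.001  -1.    ]
shift cm [-0.11 -0.04  1.26]
```

Call:
{"name": "send_rows", "arguments": {
  "moves": [
    [[0,0,0,0,0,0.3,-1],[0,0,0,0,0,0.3,-1],[0,0,0,0,0,0.3,-1],[0,0,0,0,0,0.3,-1],[0,0,0,0,0,0,-1]]
  ]
}}

```text
time_s: 29.25
position: [0.7359, -0.1517, 0.0536]
tcp_rot: [[0.981, -0.194, 0.0], [-0.194, -0.981, -0.0], [0.0, -0.0, -1.0]]
force: [-0.6, -0.2, 1.8]
opening: 0.003
```

Call:
{"name": "send_rows", "arguments": {
  "moves": [
    [[0,0,0,0,0,0.3,-1],[0,0,0,0,0,0.3,-1],[0,0,0,0,0,0.2,-1],[0,0,0,0,0,0,-1],[0,0,0,0,0,0,-1]]
  ]
}}

```text
time_s: 29.75
position: [0.7346, -0.1514, 0.0447]
tcp_rot: [[0.981, -0.194, -0.003], [-0.194, -0.981, 0.001], [-0.003, -0.0, -1.0]]
force: [-0.5, 0.2, -0.4]
opening: 0.005
```

```bash
python3 -c "
from h import *
cf();cc()
capture('side')
for n in('release','pad'): print(n,[(np.round(d['location'],3).tolist(),round(d['p'],2)) for d in spot_in('side',n)][:2])
r=regions_of('side','clamp');print([cv2.boundingRect(d['mask'].astype(np.uint8)) for d in r[:2]])"
```

```text
t 29.75 pos [ 0.7346 -0.1514  0.0447] tool F [-0.6 -0.1  0.4] tool M [-0.09 -0.1   0.05] op 0.005 off(nest) mm [ 3.15e+02  1.00e-01 -4.56e+01] xz -0.0027
clamp x,tooly,z mm [-2.179e+02 -2.000e-01  4.470e+01]
release [([0.707, -0.15, 0.033], 0.68), ([0.584, 0.221, 0.057], 0.42)]
pad [([0.46, -0.099, 0.069], 0.61)]
[(227, 229, 116, 47), (232, 110, 31, 44)]
```

Force came and then vanished, so it has probably sprung open. I'll retreat and look.

Call:
{"name": "send_rows", "arguments": {
  "moves": [
    [[0,0,0,0,0,-0.5,-1],[0,0,0,1.0,0,-2.0,-1],[0,0,0,1.0,0,-4.0,-1],[0,0,0,0,0,-4.0,-1],[0,0,0,0,0,-2.0,-1]]
  ]
}}

```text
time_s: 30.45
position: [0.7578, -0.1563, 0.1761]
tcp_rot: [[0.981, -0.194, 0.007], [-0.194, -0.981, -0.003], [0.008, 0.001, -1.0]]
force: [-1.0, -0.1, 0.7]
opening: 0.006
```

Call:
{"name": "send_rows", "arguments": {
  "moves": [
    [[0,0,0,0,0,-1,-1],[0,0,0,0,0,0,-1],[0,0,0,0,0,0,-1],[0,0,0,0,0,0,-1],[0,0,0,0,0,0,-1]]
  ]
}}

```text
time_s: 30.95
position: [0.7543, -0.1552, 0.1785]
tcp_rot: [[0.981, -0.194, -0.003], [-0.194, -0.981, 0.001], [-0.004, -0.001, -1.0]]
force: [0.1, -0.1, 0.1]
opening: 0.004
```

Run:
```python
from h import *
cf();cc()
a=capture("side");cv2.imwrite("pics/n_side.png",a)
for n in("lid","release","salt_pig","spice_jar","katori","scoop","tong","big_dabba","dabba"): print(n,[(np.round(d["location"],3).tolist(),round(d["p"],2)) for d in spot_in("side",n)][:3])
for h in(.054,.06):
  print(h,[np.round((proj("side",O+.1*U+[.0235*np.cos(t),.0235*np.sin(t),h])-[215,205])*5.5) for t in np.arange(4)*np.pi/2])
print("home",(proj("side",O+.1*U+[0,0,.054])-[215,205])*5.5,"up",(proj("side",O+.1*U+[0,0,.06])-[215,205])*5.5)
t=cv2.resize(a[205:285,215:355],None,fx=5.5,fy=5.5,interpolation=cv2.INTER_CUBIC)
cv2.imwrite("pics/n.png",cv2.convertScaleAbs(t,alpha=1.4))
```

```text
t 30.95 pos [ 0.7543 -0.1552  0.1785] tool F [ 0.1  0.  -0.1] tool M [-0.09 -0.12  0.02] op 0.004 off(nest) mm [ 334.6    0.  -179.7] xz -0.0036
clamp x,tooly,z mm [-2.380e+02 -2.000e-01  1.785e+02]
lid [([0.416, -0.093, 0.054], 0.55)]
release [([0.71, -0.153, 0.023], 0.42)]
salt_pig [([0.419, 0.195, 0.075], 0.64)]
spice_jar [([0.585, 0.217, 0.061], 0.84), ([0.573, -0.13, 0.025], 0.55)]
katori [([0.704, -0.02, 0.029], 0.74), ([0.712, 0.149, 0.023], 0.71)]
scoop [([0.455, -0.118, 0.007], 0.3)]
tong [([0.67, -0.228, 0.013], 0.59), ([0.708, -0.149, 0.028], 0.45)]
big_dabba [([0.61, 0.343, 0.1], 0.88)]
dabba [([0.424, 0.46, 0.041], 0.85), ([0.383, 0.338, 0.042], 0.76), ([0.416, -0.116, 0.036], 0.7)]
0.054 [array([120., 276.]), array([ 61., 250.]), array([ 27., 301.]), array([ 87., 328.])]
0.06 [array([120., 269.]), array([ 60., 243.]), array([ 26., 294.]), array([ 86., 322.])]
home [ 73.62811157 288.49488025] up [ 73.07348979 281.73378271]
```

View pics/n.png

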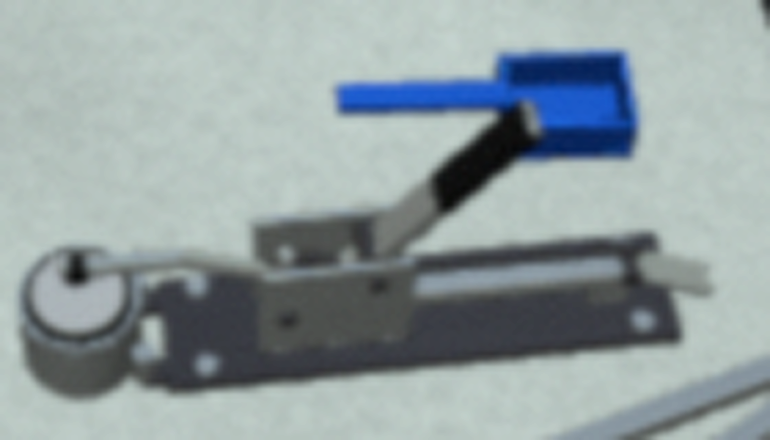

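The clamp is open (handle raised at crop (525,110), lever down at (690,275)). The dabba is at the posts with its lid flush, and the other things are where they were.

```bash
python3 -c "
from rig import bot
print(bot.hand_in())"
```

```text
the job is handed in; nothing more can be done
None
```

The job is done and handed in at about 31 s of the 72 s allowed; no verdict was reported.

- **Placing:** I gripped the dabba by its steel body, carried it over and slid it under the jaw. It came to rest against both posts with a push of about 6–7 N at most. A sideways nudge met resistance both ways, so it was seated between them.
- **Clamping:** I pressed the upper handle down its arc, feeling about 6–7 N at most. The force fell to zero past centre, and the last touch was under 1 N. With the arm away, a picture showed the handle down, the release lever up and the pad on the lid. The gripper never pressed the lid.
- **Release:** I pressed the raised lever down near its free end; the highest reading there was about 2 N. The clamp sprang open.

**Last checks:** The final picture shows the handle raised, the lever down and the dabba at its posts. The lid's measured height was 54 mm, which is fully home, though that is only good to about 4 mm. The arm was clear, with about 0 N on it.

The salt pig, spice jar, katori, tong, big dabba and green look-alikes were found within about 5 mm of where they started.

**Disagreements:**
- The first camera estimate of the nest was about 3 mm off the felt position.
- In the last check the network did not report the scoop under its own name, but the picture shows it where it was.

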